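Kitchen tablet from the slotted rack to the stand

ROBOT

A 7-joint arm with a two-finger parallel gripper is mounted at the origin on a cart in front of the work surface, level with it; the furniture and walls round the work are solid. World frame = base frame: x ahead of the robot, y to its left, z up, the work surface at z = 0. Lengths are in mm, angles in degrees, forces in N, time in s.
With the tool pointing down it reaches from about 400 to 850 mm from the base axis. Payload 4.5 kg.
Tool frame: the origin (TCP) lies at the very end of the fingers, on their centre line; the grasp point (between the pads) lies 19 mm behind it; z points along the fingers, y is the line along which they close (so a half turn about z gives the same grasp; the last joint's range is limited). The gripper opens to 85 mm and grips with 20 to 120 N. Pads are 22 mm wide; open, the fingers measure 114 mm over their backs; the gripper's body (76 mm by 85 mm) begins 54 mm behind the grasp point. The pads swing forward as they close: fully open they stand 13 mm farther back than shut.
Start: joints at [73.213, 39.483, -11.15, 89.685, 9.013, 51.709, -12.324], TCP at [200.664, -591.938, 211.117] pointing down, gripper open.
Joint ranges: [-172.22, 172.22], [-26.19, 119.32], [-84.43, 86.54], [7.71, 146.69], [-57.33, 237.33], [2.42, 119.75], [-152.13, 152.13]. Speed limits (degrees/s): [147.25, 147.25, 180, 180, 180, 180, 180].

INTERFACE

Orientations are given as a 3x3 rotation matrix whose columns are the frame's x, y, z axes.
In Python, from bench import env gives the robot as it stands. The module is installed in compiled form; this text tells all that it offers.
- The arm moves only by the shell command python3 -m creep 'ROWS' [FORCE]. ROWS is a JSON object of lists of equal length, an entry for each row: "xyz": the shift along the tool's x, y, z in m, a list of three; "turn": the turn about the tool's z in degrees; "jaw": the opening, from 0 (shut) to 1 (fully open). In form: {"xyz": [[tx, ty, tz], ...], "turn": [turn, ...], "jaw": [jaw, ...]}. A call has 1 to 12 rows; each row is the pose to reach, as a shift and turn from the pose commanded when the call began, along the tool's axes at that moment; what a row does not reach only later rows make up. A row lasts 1/12 s, in which the tool goes at most 41.7 mm and 7.16 degrees, less where a joint would pass 70% of its speed; a pose out of reach is approached as far as the arm can. A call with a gripper value outside its range is refused whole. The fingers move at their own pace and stop on an object; FORCE is the grip in N (left out, the last holds). Time passes only in rows, so rows that repeat a pose let the fingers close. It gives the time, the measured TCP pose, the force, the opening and the grip force at its end, in the units of the state.
- env.state(): the state, without advancing time (a new reading comes with each control period).
- env.read_camera(name): name is "scene" or "side" or "wrist"; returns the picture (400x640x3 uint8, red, green, blue); there is no depth.
- env.camera_model(name): a dict with "K" (3x3 intrinsics, pixels), "extrinsics" (4x4, takes a point from camera to world coordinates); the wrist camera has in their place "T_tool_cam" (4x4, takes a point from camera to tool coordinates, whose origin is the TCP and whose axes are the flange's). Camera axes: x right, y down, z forward; pixel columns grow to the right and rows downward; lengths in mm; the calibration is good to about 2 mm. A picture is of the moment at which its call begins: read the wrist's pose just before it. camera_model takes no time and is no camera call.
- env.hand_in(): hands the job in; it is judged then, once.
The state is a dict: "time_s": time; "joints": joint angles; "joint_vel": joint speeds; "joint_torque": joint torques, N m; "tcp_pos": TCP position; "orientation": TCP orientation; "wrist_force": force on the tool from outside, world axes, zero at the start; "torque": the same for the moment, N m; "finger_gap": finger opening in mm; "finger_force": force on a finger pad.
Only numpy, scipy, OpenCV 4.12 (cv2) and the standard library are available. Lean on these libraries where they do the work, as an engineer would, in place of code of your own. Each camera call takes 0.05 s, during which the arm holds its last target. There are 200 camera calls.

TASK

Slide the kitchen tablet up out of its leaning slot in the wooden rack, holding it by its top edge, and set it upright on the ledge of the steel tablet stand, leaning back on the stand's back plate, roughly centred, with the screen facing out to the front of the stand. The ledge can be clamped at any height, so feel for it: set the tablet down gently, do not drop it on or ram it into the stand. Leave the serving board and the steel tray in their slots and the small things on the worktop where they are.

Things in the scene. Friction and masses are not known exactly. Their poses are not given: they have to be found in the camera images.
- tablet: Tablet computer, a slab 9 mm thick (x), 130 wide (y), 190 tall (z), aluminium shell, 0.22-0.45 kg. Origin: centre of its lower edge, mid-thickness; z runs up the slab to the top edge, the dark screen faces -x. Stands in any one of the rack's three slots, 85 mm out of it, and leans with it: z is 25 deg from vertical, top to the rack's front. Tallest of the three things in the rack.
- rack: Wooden organiser fixed to the worktop, 225 mm deep (x), 160 wide (y). Origin: centre of its underside, front faces -x. Three slots, one behind the other, lower-edge centres at x = -35, 20 and 75 mm, z = 22 mm, 50 mm apart measured square to them. End panels 69 mm either side of the middle, up to z = 62 mm.
- slot_mouth (a point): Middle of the middle slot's mouth (axes as the rack's). All slots lean 25 deg from vertical, top to the front: slot direction (-0.423, 0, 0.906) in the rack's frame. Each is 13 mm wide between two 5 mm walls, 105 mm deep along that direction, open at the top; a slab must be drawn about 110 mm along it to be clear.
- serving_board: Thin light wooden serving board with a narrow handle tab at the top, 9 x 130 x 150 mm (tab 46 mm wide, top 45 mm), in another slot. Same axes and origin as the tablet. Stays there.
- steel_tray: Small flat steel tray, 9 x 130 x 128 mm, in the remaining slot. Same axes and origin as the tablet. Stays there.
- stand: Dark steel tablet stand fixed to the worktop. Origin: on the centre line (y = 0), on the underside of its 10 mm base plate (x -50 to 100, y -60 to 60 mm); front (-x) faces the chopping board on the left. Its back plate, 110 mm wide, leans 22 deg backwards: the front face runs from x = 0, z = 10 mm along (0.375, 0, 0.927) for 150 mm.
- stand_foot (a point): Lower end of the back plate's front face, on the centre line (axes as the stand's). The ledge sticks out square from that face, 110 mm wide, with 21 mm free depth between plate and a lip 5 mm thick and 10 mm high. Its rubber-padded top is clamped 20 to 48 mm up along the plate from this point: the height differs each time, is not reported, and does not shift under 60 N.
- salt_shaker: Salt shaker, 44 x 44 x 90 mm, bystander. Origin: centre of its underside.
- spread_pot: Small plastic tub, 72 x 71 x 71 mm, bystander. Origin: centre of its underside.
- teaspoon: Teaspoon, 130 x 26 x 11 mm, lying on the worktop, bystander. Origin: centre of its underside.
There are look-alikes about, which are no part of the job. Of the things shaped like the stand, the steel one is meant.

How it is judged (in metres and radians):
On the way:
1. The tablet has been slid up clear of its slot and is held by the fingers (z of tablet in the frame of rack above 0.115 m and contact force between tablet and rack below 0.05 N and contact force between tablet and the fingers above 1 N), for 0.1 s.
At the end, for the whole second after the job is handed in: The tablet stands at rest on the stand's ledge, lower edge within 25 mm of the stand's centre line and between lip and back plate, square to the stand within 7 deg, leaning back 14 to 33 deg against the back plate, screen to the front; released (y of tablet in the frame of stand between -0.025 and 0.025 m and x of tablet in the frame of stand between -0.015 and 0.04 m and z of tablet in the frame of stand between 0.022 and 0.07 m and angle between tablet's own z axis and vertical between 0.25 and 0.58 rad and angle between tablet's own x axis and vertical above 1.7 rad and angle between the y axis of tablet and the y axis of stand, either way round below 0.12 rad and contact force between tablet and stand above 0.5 N and linear speed of tablet below 0.02 m/s); the robot touches nothing.
It fails at once if The serving board or the tray is moved by more than 20 mm (distance of any of serving_board, steel_tray from where it was at the start of the episode above 0.02 m).
It fails at once if The salt shaker, tub or teaspoon is moved by more than 20 mm (distance of any of salt_shaker, spread_pot, teaspoon from where it was at the start of the episode above 0.02 m).
It fails at once if The tablet is dropped (falls unheld faster than 0.4 m/s) (linear speed of tablet above 0.4 m/s and contact force between tablet and the fingers below 0.1 N).
It fails at once if The tablet is rammed into the stand with more than 40 N (contact force between tablet and stand above 40 N).
It also fails if it takes over 54 s, if anything falls off the work surface, if the arm or the gripper's body presses on something with over 40 N, if the wrist force passes 120 N, or if a joint passes its speed limit or range.

## Working session

There is one attempt and no reset: what is moved stays moved. The work goes in short steps, Python scripts to look and compute and a shell command to move; the robot and the scene stay as the last step left them, time stands still between calls to the robot, and variables do not carry over. Pictures are saved under pics/ and viewed, at most 10 in all, crops included, and the job is handed in when it is done.

```bash
mkdir -p pics; python3 - <<'E'
from bench import env
import cv2,numpy as np
np.set_printoptions(precision=3,suppress=True)
s=env.state();print(s['time_s'],s['tcp_pos'],s['orientation'],s['finger_gap'])
for n in ['scene','side']:
    cv2.imwrite(f'pics/{n}0.png',env.read_camera(n)[:,:,::-1])
    m=env.camera_model(n);print(n,np.array(m['K']),np.array(m['extrinsics']))
print(env.camera_model('wrist'))
E
```

```text
0.0 [ 200.348 -591.285  210.275] [[ 0.947  0.321 -0.001]
 [ 0.321 -0.947  0.002]
 [-0.    -0.002 -1.   ]] 85.43706547631189
scene [[459.819   0.    313.003]
 [  0.    459.819 203.857]
 [  0.      0.      1.   ]] [[ -0.788  -0.354   0.503  18.704]
 [ -0.615   0.47   -0.633 459.491]
 [ -0.012  -0.808  -0.589 740.029]
 [  0.      0.      0.      1.   ]]
side [[435.293   0.    320.385]
 [  0.    435.293 205.799]
 [  0.      0.      1.   ]] [[ -0.941  -0.221   0.256 280.474]
 [ -0.338   0.625  -0.704 512.626]
 [ -0.005  -0.749  -0.663 778.072]
 [  0.      0.      0.      1.   ]]
{'K': array([[359.598,   0.   , 322.857],
       [  0.   , 359.598, 200.887],
       [  0.   ,   0.   ,   1.   ]]), 'T_tool_cam': array([[  -0.   ,   -0.962,   -0.272,   68.213],
       [   1.   ,   -0.   ,   -0.001,    1.479],
       [   0.   ,   -0.272,    0.962, -162.756],
       [   0.   ,    0.   ,    0.   ,    1.   ]])}
```

View pics/scene0.png

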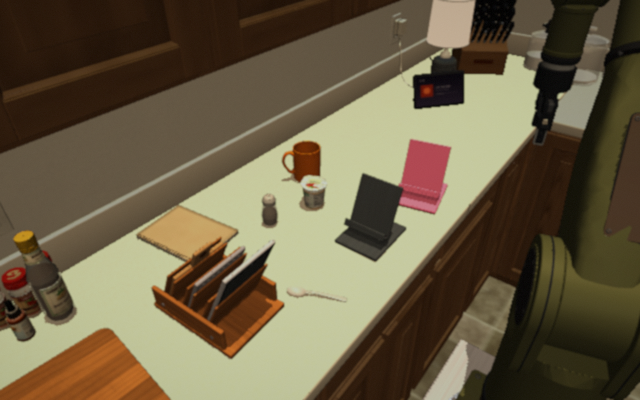

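View pics/side0.png

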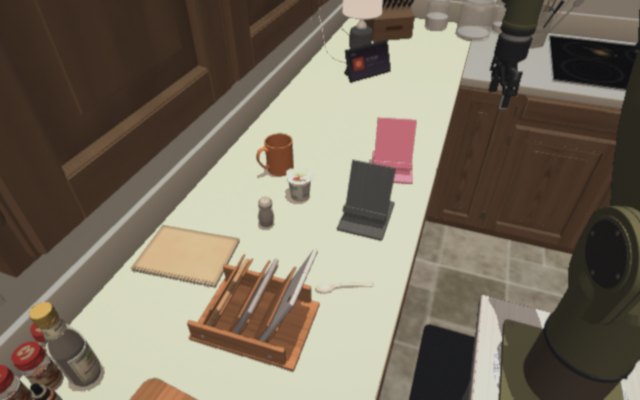

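Candidates for the tablet: the three slabs in the rack (scene px): rear brown board (190,262), middle slab (225,270), right slab (255,268, the tallest). There is also a black display by the lamp at (438,90). Stands: dark steel (372,210), and a pink look-alike (425,170). I choose the tallest slab and the dark stand, and check them in a crop.

```bash
python3 - <<'E'
import cv2,numpy as np
a=cv2.imread('pics/scene0.png');b=cv2.imread('pics/side0.png')
f=lambda im,x,y:cv2.resize(im[y:y+150,x:x+150],(400,400),interpolation=cv2.INTER_CUBIC)
f2=lambda im,x,y:cv2.resize(im[y:y+100,x:x+100],(200,200),interpolation=cv2.INTER_CUBIC)
o=np.zeros((600,800,3),np.uint8)
o[:400,:400]=f(a,145,220);o[:400,400:]=f(b,185,235)
o[400:,:200]=f2(a,325,165);o[400:,400:600]=f2(b,325,150)
cv2.imwrite('pics/crop0.png',o)
E
```

```text
(no output)
```

View pics/crop0.png

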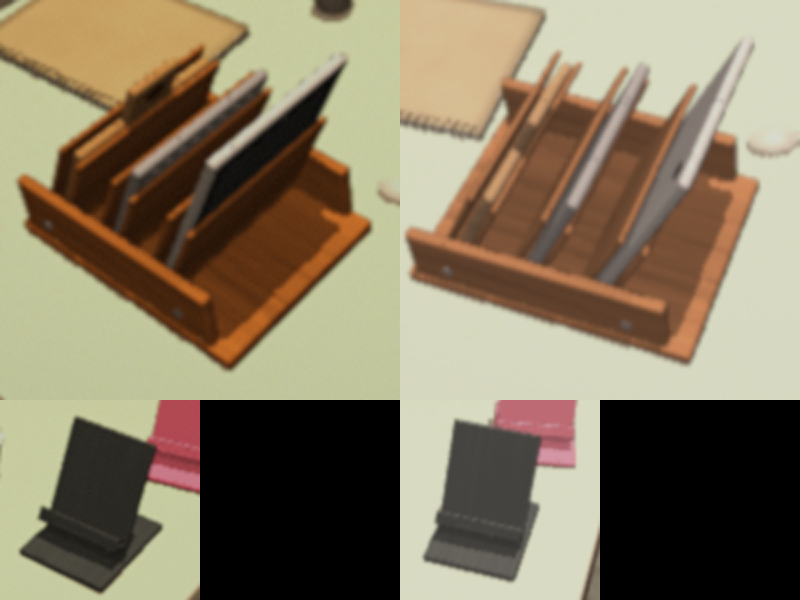

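```bash
cat >h.py <<'E'
from bench import env
import numpy as np
np.set_printoptions(precision=2,suppress=True)
def ray(n,u,v,st=None):
    m=env.camera_model(n);K=np.array(m['K'])
    if n=='wrist':
        T=np.eye(4);T[:3,:3]=st['orientation'];T[:3,3]=st['tcp_pos'];E=T@np.array(m['T_tool_cam'])
    else:E=np.array(m['extrinsics'])
    d=E[:3,:3]@np.linalg.solve(K,[u,v,1]);return E[:3,3],d/np.linalg.norm(d)
def plane(r,z):
    o,d=r;return o+d*(z-o[2])/d[2]
def tri(*rs):
    A=sum(np.eye(3)-np.outer(d,d) for o,d in rs);b=sum((np.eye(3)-np.outer(d,d))@o for o,d in rs)
    p=np.linalg.solve(A,b);return p,[np.linalg.norm(np.cross(p-o,d)) for o,d in rs]
def px(n,P,st=None):
    m=env.camera_model(n);K=np.array(m['K'])
    if n=='wrist':
        T=np.eye(4);T[:3,:3]=st['orientation'];T[:3,3]=st['tcp_pos'];E=T@np.array(m['T_tool_cam'])
    else:E=np.array(m['extrinsics'])
    c=K@(E[:3,:3].T@(np.array(P)-E[:3,3]));return c[:2]/c[2]
E
python3 - <<'E'
from h import *
S=lambda x,y:ray('scene',145+x/2.667,220+y/2.667)
D=lambda x,y:ray('side',185+(x-400)/2.667,235+y/2.667)
print('rack scene',*[plane(S(*p),0) for p in [(228,368),(370,232),(27,228)]])
print('rack side',*[plane(D(*p),0) for p in [(690,362),(757,190),(412,278)]])
print('tab near',tri(S(213,165),D(686,184)),'far',tri(S(344,60),D(750,42)))
s=lambda x,y:ray('scene',325+x/2,165+(y-400)/2)
d=lambda x,y:ray('side',325+(x-400)/2,150+(y-400)/2)
print('stand',*[tri(s(*a),d(*b)) for a,b in [((22,552),(426,558)),((100,590),(514,579)),((161,527),(538,506)),((78,420),(457,422)),((155,444),(540,435))]],sep='\n')
E
```

```text
rack scene [472.64 144.51   0.  ] [474.66 -10.33   0.  ] [693.3 151.3  -0. ]
rack side [469.54 145.65   0.  ] [474.46  -7.35   0.  ] [692.05 154.06   0.  ]
tab near (array([469.1 , 130.07, 191.28]), [np.float64(0.6404718742318773), np.float64(0.6404718742319386)]) far (array([473.98,   3.91, 187.19]), [np.float64(0.682466041719975), np.float64(0.6824660417199478)])
stand
(array([ 508.  , -243.36,    3.1 ]), [np.float64(1.1913113156755322), np.float64(1.1913113156755908)])
(array([ 393.04, -237.1 ,   10.06]), [np.float64(0.7573567190078515), np.float64(0.7573567190078995)])
(array([ 395.97, -387.55,    4.14]), [np.float64(0.9450855361010136), np.float64(0.9450855361008557)])
(array([ 506.42, -353.9 ,  139.05]), [np.float64(0.5699523175921863), np.float64(0.5699523175920547)])
(array([ 401.  , -351.33,  147.32]), [np.float64(1.217406313030838), np.float64(1.2174063130308772)])
```

Scene crops: the tablet is the tallest slab, in the front slot (rack crop top edge from (213,165) to (344,60)), with its screen towards the robot. The dark steel stand has its front towards the rack. I go over the stand first and look for the ledge.

```bash
python3 -m creep '{"xyz":[[0,0,-0.04],[0,0,-0.08],[0.03,-0.015,-0.11],[0.066,-0.036,-0.12],[0.102,-0.057,-0.12],[0.138,-0.078,-0.12],[0.174,-0.1,-0.12],[0.21,-0.121,-0.12],[0.246,-0.142,-0.12],[0.282,-0.163,-0.12],[0.318,-0.184,-0.12],[0.354,-0.205,-0.12]],"turn":[0,0,2,4,6,8,10,12,14,16,18,18.7],"jaw":[1,1,1,1,1,1,1,1,1,1,1,1]}' 20
python3 -m creep '{"xyz":[[0.02,0.02,0],[0.03,0.035,0],[0.03,0.035,0],[0.03,0.035,0]],"turn":[0,0,0,0],"jaw":[1,1,1,1]}'
python3 - <<'E'
from h import *
import cv2
s=env.state();print(s['time_s'],s['tcp_pos'],s['orientation'],s['joints'])
im=env.read_camera('wrist')[:,:,::-1];cv2.imwrite('pics/w1.png',im)
import pickle;pickle.dump(s,open('w1.pkl','wb'))
E
```

```text
time_s: 1.1
tcp_pos: [467.7, -285.8, 330.9]
orientation: [[1.0, -0.001, -0.001], [-0.001, -1.0, 0.0], [-0.001, -0.0, -1.0]]
wrist_force: [0.8, -0.4, 0.1]
finger_gap: 85.4
finger_force: 0.0
time_s: 1.43
tcp_pos: [496.8, -323.0, 330.2]
orientation: [[1.0, -0.0, -0.002], [-0.0, -1.0, 0.0], [-0.002, -0.0, -1.0]]
wrist_force: [-0.4, -0.2, -0.4]
finger_gap: 85.7
finger_force: 0.0
1.4333 [ 496.8  -322.96  330.2 ] [[ 1. -0. -0.]
 [-0. -1.  0.]
 [-0. -0. -1.]] [ 33.74  30.12  -8.92  85.74   4.96  64.62 -66.15]
```

View pics/w1.png

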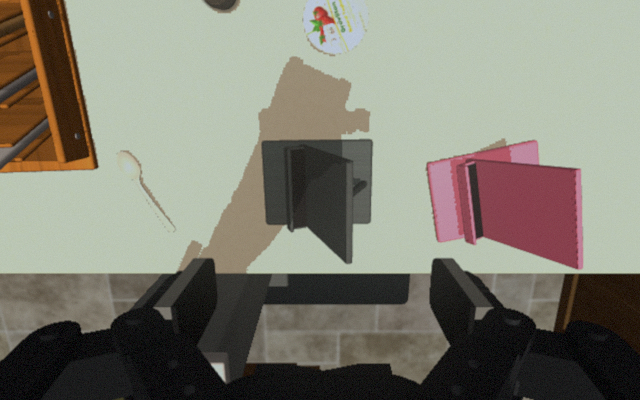

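```bash
python3 - <<'E'
import cv2
a=cv2.imread('pics/w1.png')[130:270,250:390]
a=cv2.convertScaleAbs(a,alpha=2.2,beta=0)
cv2.imwrite('pics/w1c.png',cv2.resize(a,(560,560),interpolation=cv2.INTER_CUBIC))
E
```

```text
(no output)
```

View pics/w1c.png

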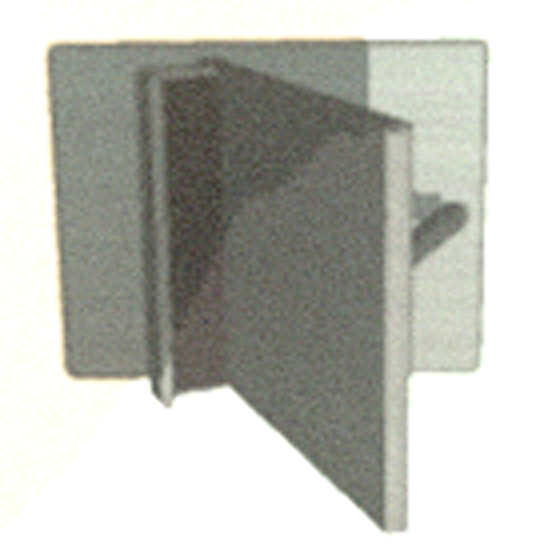

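```bash
python3 - <<'E'
from h import *
import pickle
st=pickle.load(open('w1.pkl','rb'))
R=lambda x,y:ray('wrist',250+x/4,130+y/4,st)
b=[plane(R(*p),10) for p in [(49,41),(488,41),(67,377),(481,372)]];print(*b)
t=[plane(R(385,y),149) for y in (125,530)];print('platetop',*t)
ys=t[0]-t[1];ang=np.degrees(np.arctan2(ys[1],ys[0]))
e=b[0]-b[2];f=b[1]-b[3];g=b[1]-b[0]
print(ang,[np.degrees(np.arctan2(v[1],v[0])) for v in (e,f)],np.degrees(np.arctan2(g[0],-g[1])))
c=sum(b)/4  # stand x=25
print('centre',c,'-> origin y',c[1]+25,'; from platetop',(t[0]+t[1])/2+[0,56.2,0])
for oy in (c[1]+25,(t[0]+t[1])[1]/2+56.2):
  for p in [(220,65),(231,385)]:
    o,d=R(*p);n=np.array([0,.375,0.927]);# plane pts: (y=oy-.375s, z=10+.927s)
    nn=np.array([0,.927,.375]);q=np.array([0,oy,10]);k=nn@(q-o)/(nn@d);P=o+k*d;print('root',P,'s',(P[2]-10)/.927)
E
```

```text
[ 512.57 -243.45   10.  ] [ 512.44 -389.65   10.  ] [ 394.03 -244.27   10.  ] [ 395.82 -391.41   10.  ]
platetop [ 507.74 -346.86  149.  ] [ 401.09 -348.66  149.  ]
0.9640402995476465 [np.float64(0.39877650886793087), np.float64(0.8644270919460554)] -0.049115723777861234
centre [ 453.72 -317.2    10.  ] -> origin y -292.19539044388335 ; from platetop [ 454.41 -291.56  149.  ]
root [ 507.45 -301.45   32.87] s 24.669824245095576
root [ 401.44 -303.88   38.89] s 31.163872651025113
root [ 507.68 -301.54   34.66] s 26.601431287671883
root [ 402.08 -303.96   40.66] s 33.070199673243565
```

Stand origin is about (454,-292), aligned to under 1°, and the ledge root is at s≈28 (crop root line (220,65) to (231,385)). Now over the rack.

```bash
python3 -m creep '{"xyz":[[-0.002,-0.035,0],[-0.004,-0.07,0],[-0.006,-0.105,0],[-0.008,-0.14,0],[-0.01,-0.175,0],[-0.012,-0.21,0],[-0.014,-0.245,0],[-0.016,-0.28,0],[-0.018,-0.315,0.005],[-0.02,-0.35,0.01],[-0.022,-0.38,0.01],[-0.022,-0.39,0.01]],"turn":[-7,-14,-21,-28,-35,-42,-49,-56,-63,-70,-77,-84],"jaw":[1,1,1,1,1,1,1,1,1,1,1,1]}'
python3 -m creep '{"xyz":[[0,0,0],[0,0,0],[0,0,0]],"turn":[-7,-7.8,-7.8],"jaw":[1,1,1]}'
python3 - <<'E'
from h import *
import cv2
s=env.state();print(s['time_s'],s['tcp_pos'],s['orientation'],s['joints'])
im=env.read_camera('wrist')[:,:,::-1];cv2.imwrite('pics/w2.png',im)
import pickle;pickle.dump(s,open('w2.pkl','wb'))
for P in [(469,130,191),(474,4,187)]: print(px('wrist',P,s))
E
```

```text
time_s: 2.48
tcp_pos: [472.7, 72.9, 321.6]
orientation: [[0.091, 0.996, -0.0], [0.996, -0.091, 0.002], [0.002, -0.0, -1.0]]
wrist_force: [-0.2, -0.0, -0.2]
finger_gap: 85.9
finger_force: 0.0
time_s: 2.73
tcp_pos: [474.1, 66.8, 321.0]
orientation: [[-0.029, 1.0, -0.001], [1.0, 0.029, -0.001], [-0.001, -0.001, -1.0]]
wrist_force: [0.1, -0.3, -0.5]
finger_gap: 85.3
finger_force: 0.0
2.7333 [474.14  66.78 321.02] [[-0.03  1.   -0.  ]
 [ 1.    0.03 -0.  ]
 [-0.   -0.   -1.  ]] [ 11.78  23.5  -37.33 103.96  16.57  58.12 -30.46]
[319.08 104.57]
[321.1  250.75]
```

View pics/w2.png

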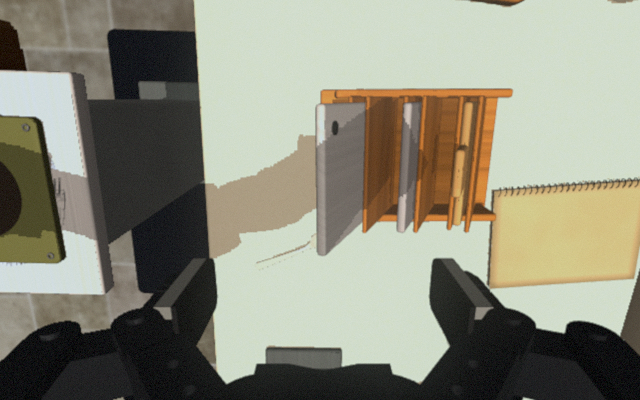

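The tablet's top edge is the light strip from (321,104) to (322,254), parallel to the tool's x axis to within 1°.

```bash
python3 - <<'E'
from h import *
import pickle
s=pickle.load(open('w2.pkl','rb'))
for p in [(321.5,104),(322.5,254),(317,104),(318,254)]:
  P=plane(ray('wrist',*p,s),193);print(P,s['orientation'].T@(P-s['tcp_pos']) if hasattr(s['orientation'],'T') else np.array(s['orientation']).T@(P-np.array(s['tcp_pos'])))
E
```

```text
[470.9  130.51 193.  ] [ 63.89  -1.3  127.97]
[475.27   3.59 193.  ] [-63.11  -0.61 128.06]
[467.39 130.41 193.  ] [ 63.89  -4.81 127.98]
[471.33   3.47 193.  ] [-63.11  -4.56 128.07]
```

```bash
python3 -m creep '{"xyz":[[0,0.005,0.035],[0,0.005,0.07],[0,0.005,0.105],[0,0.005,0.12],[0,0.005,0.135],[0,0.005,0.145],[0,0.005,0.152],[0,0.005,0.157],[0,0.005,0.157],[0,0.005,0.157]],"turn":[0,0,0,0,0,0,0,0,0,0],"jaw":[1,1,1,0.8,0.7,0.6,0.5,0.5,0.5,0.5]}' 30
python3 -m creep '{"xyz":[[0,0,0],[0,0,0],[0,0,0],[0,0,0],[0,0,0],[0,0,0]],"turn":[0,0,0,0,0,0],"jaw":[0.4,0.3,0.2,0.1,0,0]}' 30
python3 - <<'E'
from h import *
import cv2
a=env.read_camera('side')[200:360,180:380,::-1];b=env.read_camera('scene')[200:360,140:340,::-1]
cv2.imwrite('pics/g1.png',cv2.resize(np.hstack([a,b]),(800,320),interpolation=cv2.INTER_CUBIC))
E
```

```text
time_s: 3.62
tcp_pos: [480.2, 67.3, 164.4]
orientation: [[-0.031, 1.0, 0.001], [1.0, 0.031, -0.0], [-0.0, 0.001, -1.0]]
wrist_force: [0.9, 1.0, -0.5]
finger_gap: 42.9
finger_force: 0.0
time_s: 4.12
tcp_pos: [480.2, 67.5, 164.7]
orientation: [[-0.032, 0.999, 0.001], [0.999, 0.032, -0.0], [-0.0, 0.001, -1.0]]
wrist_force: [-1.9, -0.2, 5.6]
finger_gap: 11.6
finger_force: 28.0
```

View pics/g1.png

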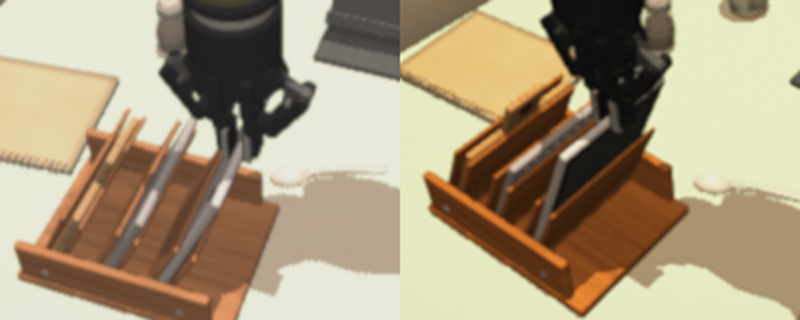

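Gripped: 28 N at an 11.6 mm gap, with the slab still leaning in its slot. Now drawing it up along the slot direction.

```bash
python3 -m creep '{"xyz":[[0,-0.002,-0.005],[0,-0.0045,-0.01],[0,-0.0085,-0.018],[0,-0.012,-0.026],[0,-0.0165,-0.035],[0,-0.02,-0.043]],"turn":[0,0,0,0,0,0],"jaw":[0,0,0,0,0,0]}' 40
python3 - <<'E'
from h import *
s=env.state();print(s['tcp_pos'],s['wrist_force'],s['torque'])
E
```

```text
time_s: 4.72
tcp_pos: [459.7, 67.0, 208.3]
orientation: [[-0.032, 0.999, 0.001], [0.999, 0.032, 0.0], [0.0, 0.001, -1.0]]
wrist_force: [2.9, -0.5, -2.4]
finger_gap: 10.9
finger_force: 37.5
[459.69  66.97 208.26] [ 2.9  -0.55 -2.36] [ 0.01 -0.87 -0.06]
```

```bash
python3 -m creep '{"xyz":[[0,-0.0045,-0.01],[0,-0.009,-0.02],[0,-0.014,-0.03],[0,-0.0185,-0.04],[0,-0.0235,-0.05],[0,-0.028,-0.06],[0,-0.033,-0.07],[0,-0.0375,-0.08],[0,-0.042,-0.09],[0,-0.045,-0.1],[0,-0.045,-0.1]],"turn":[0,0,0,0,0,0,0,0,0,0,0],"jaw":[0,0,0,0,0,0,0,0,0,0,0]}' 40
python3 - <<'E'
from h import *
import cv2
s=env.state();print(s['tcp_pos'],s['wrist_force'],s['torque'])
a=env.read_camera('side')[120:360,140:440,::-1];b=env.read_camera('scene')[120:360,100:400,::-1]
cv2.imwrite('pics/l1.png',cv2.resize(np.hstack([a,b]),(800,320),interpolation=cv2.INTER_CUBIC))
E
```

```text
time_s: 5.63
tcp_pos: [415.2, 65.9, 309.0]
orientation: [[-0.032, 0.999, 0.003], [0.999, 0.032, 0.0], [0.0, 0.003, -1.0]]
wrist_force: [0.1, -0.2, -2.6]
finger_gap: 7.5
finger_force: 40.1
[415.16  65.9  308.96] [ 0.07 -0.17 -2.55] [ 0.08 -0.08 -0.02]
```

View pics/l1.png

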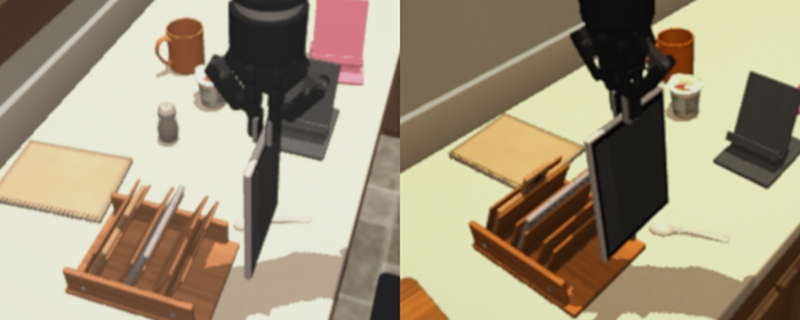

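The tablet hangs vertically in the fingers, clear of the rack, and the other two slabs are still in their slots. I measure its edges in the pair (near bottom corner: side (250,275), scene (607,257)).

```bash
python3 - <<'E'
from h import *
k=4/3
S=lambda x,y:ray('scene',100+(x-400)/k,120+y/k)
D=lambda x,y:ray('side',140+x/k,120+y/k)
for a,b in [((607,257),(250,275)),((590,137),(248,162)),((665,90),(277,118)),((667,213),(275,228))]: print(tri(S(*a),D(*b)))
E
```

```text
(array([409.94, 125.02, 151.59]), [np.float64(1.1916386823303662), np.float64(1.191638682330404)])
(array([416.63, 118.14, 337.94]), [np.float64(3.4921330946156117), np.float64(3.4921330946155713)])
(array([415.86,   3.79, 321.49]), [np.float64(10.68173052023949), np.float64(10.681730520239423)])
(array([406.39,  20.85, 134.07]), [np.float64(10.666374610343482), np.float64(10.666374610343484)])
```

```bash
python3 -m creep '{"xyz":[[-0.012,0.001,-0.005],[-0.035,0.003,-0.01],[-0.065,0.005,-0.015],[-0.1,0.007,-0.015],[-0.135,0.01,-0.015],[-0.17,0.013,-0.015],[-0.205,0.015,-0.015],[-0.24,0.018,-0.015],[-0.275,0.021,-0.015],[-0.31,0.023,-0.015],[-0.34,0.025,-0.015],[-0.36,0.027,-0.015]],"turn":[7,14,21,28,35,42,49,56,63,70,77,84],"jaw":[0,0,0,0,0,0,0,0,0,0,0,0]}' 40
python3 -m creep '{"xyz":[[0,0,0],[0,0,0],[0,0,0],[0,0,0]],"turn":[6,7.3,7.3,7.3],"jaw":[0,0,0,0]}'
python3 - <<'E'
from h import *
import cv2
s=env.state();print(s['tcp_pos'],s['wrist_force'],s['torque'])
a=env.read_camera('side')[80:260,280:460,::-1];b=env.read_camera('scene')[80:300,290:510,::-1]
cv2.imwrite('pics/p1.png',np.hstack([cv2.resize(x,(400,400),interpolation=cv2.INTER_CUBIC) for x in (a,b)]))
E
```

```text
time_s: 6.73
tcp_pos: [452.4, -297.7, 320.9]
orientation: [[0.992, 0.126, -0.002], [0.126, -0.992, -0.002], [-0.002, 0.001, -1.0]]
wrist_force: [-0.4, 0.0, -2.4]
finger_gap: 7.5
finger_force: 40.1
time_s: 7.07
tcp_pos: [453.5, -292.1, 321.6]
orientation: [[1.0, 0.014, -0.001], [0.014, -1.0, 0.001], [-0.001, -0.001, -1.0]]
wrist_force: [0.0, -0.1, -2.3]
finger_gap: 7.4
finger_force: 40.1
[ 453.52 -292.13  321.58] [ 0.05 -0.05 -2.26] [-0.01 -0.05 -0.  ]
```

View pics/p1.png

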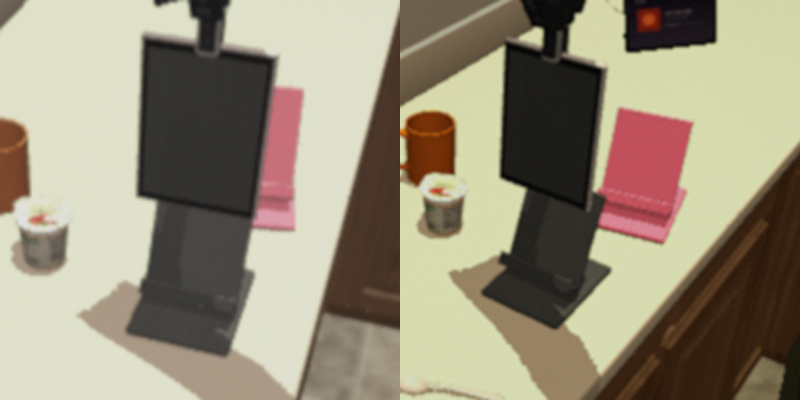

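The tablet hangs over the stand with the screen to the front (side corners (137,197), (250,217), (142,37), (273,57)). I triangulate it.

```bash
python3 - <<'E'
from h import *
S=lambda x,y:ray('scene',290+(x-400)/1.818,80+y/1.818)
D=lambda x,y:ray('side',280+x/2.2222,80+y/2.2222)
for a,b in [((502,180),(137,197)),((588,207),(250,217)),((506,41),(142,36)),((604,66),(274,57))]: print(tri(S(*a),D(*b)))
# ledge lip front ends for a check of height
for a,b in [((502,258),(143,280)),((573,292),(237,300))]: print('lip',tri(S(*a),D(*b)))
E
```

```text
(array([ 519.61, -296.23,  152.34]), [np.float64(0.5094796228541432), np.float64(0.509479622854277)])
(array([ 396.04, -298.31,  158.08]), [np.float64(2.678154632318451), np.float64(2.6781546323183787)])
(array([ 519.43, -293.89,  343.74]), [np.float64(0.7198612917512945), np.float64(0.7198612917512591)])
(array([ 392.84, -293.28,  346.54]), [np.float64(2.3691237872177298), np.float64(2.369123787217799)])
lip (array([ 506.08, -284.48,   42.14]), [np.float64(2.696358345416241), np.float64(2.6963583454163205)])
lip (array([ 397.34, -289.2 ,   37.59]), [np.float64(4.750284084252923), np.float64(4.750284084252875)])
```

```bash
python3 -m creep '{"xyz":[[-0.001,0.001,0.01],[-0.002,0.002,0.025],[-0.002,0.002,0.04],[-0.002,0.002,0.055],[-0.002,0.002,0.07],[-0.002,0.002,0.08],[-0.002,0.002,0.087],[-0.002,0.002,0.09],[-0.002,0.002,0.09],[-0.002,0.002,0.09]],"turn":[0,0,0,0,0,0,0,0,0,0],"jaw":[0,0,0,0,0,0,0,0,0,0]}' 25
python3 -m creep '{"xyz":[[0,0,0.002],[0,0,0.004],[0,0,0.006],[0,0,0.008],[0,0,0.01],[0,0,0.01]],"turn":[0,0,0,0,0,0],"jaw":[0,0,0,0,0,0]}' 25
python3 -m creep '{"xyz":[[0,0,0.001],[0,0,0.002],[0,0,0.003],[0,0,0.004],[0,0,0.005],[0,0,0.005]],"turn":[0,0,0,0,0,0],"jaw":[0,0,0,0,0,0]}' 25
python3 -m creep '{"xyz":[[0,0,0.001],[0,0,0.002],[0,0,0.003],[0,0,0.004],[0,0,0.004]],"turn":[0,0,0,0,0],"jaw":[0,0,0,0,0]}' 25
```

```text
time_s: 8.0
tcp_pos: [451.9, -295.6, 232.6]
orientation: [[1.0, 0.01, 0.001], [0.01, -1.0, -0.0], [0.001, 0.001, -1.0]]
wrist_force: [0.1, 0.7, -2.9]
finger_gap: 7.6
finger_force: 40.1
time_s: 8.5
tcp_pos: [451.1, -295.4, 221.7]
orientation: [[1.0, 0.009, -0.001], [0.009, -1.0, 0.0], [-0.001, -0.0, -1.0]]
wrist_force: [0.4, 0.2, -1.9]
finger_gap: 7.4
finger_force: 40.1
time_s: 9.0
tcp_pos: [451.3, -295.4, 216.9]
orientation: [[1.0, 0.009, -0.0], [0.009, -1.0, 0.0], [-0.0, -0.0, -1.0]]
wrist_force: [-1.0, -0.1, -2.6]
finger_gap: 7.8
finger_force: 40.1
time_s: 9.42
tcp_pos: [451.3, -295.4, 212.9]
orientation: [[1.0, 0.009, -0.0], [0.009, -1.0, 0.0], [-0.0, -0.0, -1.0]]
wrist_force: [-0.1, 0.0, -2.6]
finger_gap: 7.8
finger_force: 40.1
```

```bash
python3 -m creep '{"xyz":[[0,0,0.001],[0,0,0.002],[0,0,0.003],[0,0,0.003]],"turn":[0,0,0,0],"jaw":[0,0,0,0]}' 25 | grep -E "tcp|wrist"
python3 -m creep '{"xyz":[[0,0,0.001],[0,0,0.002],[0,0,0.003],[0,0,0.003]],"turn":[0,0,0,0],"jaw":[0,0,0,0]}' 25| grep -E "tcp|wrist"

```

```text
tcp_pos: [451.3, -295.4, 209.9]
wrist_force: [0.4, 0.5, -2.1]
tcp_pos: [451.3, -295.4, 206.9]
wrist_force: [-0.1, 0.1, -2.3]
```

```bash
python3 -m creep '{"xyz":[[0,0,0.001],[0,0,0.002],[0,0,0.002]],"turn":[0,0,0],"jaw":[0,0,0]}' 25 | grep -E "tcp|wrist"
```

```text
tcp_pos: [451.3, -295.4, 204.9]
wrist_force: [0.3, -1.1, -2.6]
```

```bash
python3 -m creep '{"xyz":[[0,0,0.001],[0,0,0.002],[0,0,0.002]],"turn":[0,0,0],"jaw":[0,0,0]}' 25 | grep -E "tcp|wrist"
```

```text
tcp_pos: [451.3, -295.4, 202.9]
wrist_force: [0.2, -0.1, -2.7]
```

```bash
python3 -m creep '{"xyz":[[0,0,0.001],[0,0,0.002],[0,0,0.002]],"turn":[0,0,0],"jaw":[0,0,0]}' 25 | grep -E "tcp|wrist"
```

```text
tcp_pos: [451.3, -295.5, 200.9]
wrist_force: [0.2, 0.2, -3.1]
```

```bash
python3 -m creep '{"xyz":[[0,0,0.001],[0,0,0.002],[0,0,0.002]],"turn":[0,0,0],"jaw":[0,0,0]}' 25 | grep -E "tcp|wrist"
```

```text
tcp_pos: [452.1, -296.2, 200.2]
wrist_force: [-0.3, 0.3, 4.5]
```

```bash
python3 -m creep '{"xyz":[[0,0,0.001],[0,0,0.002],[0,0,0.002]],"turn":[0,0,0],"jaw":[0,0,0]}' 25 | grep -E "tcp|wrist"
```

```text
tcp_pos: [452.7, -297.4, 199.9]
wrist_force: [-3.0, -0.7, 16.6]
```

Contact at TCP z≈200.5, so the lower edge is at about 34 mm, which matches the ledge (the lip top cannot be that low). I relieve the force, loosen the jaws a little, and tip the tablet back.

```bash
python3 -m creep '{"xyz":[[0,0,-0.002],[0,0,-0.003],[0,0,-0.003]],"turn":[0,0,0],"jaw":[0,0,0]}' 20 
python3 -m creep '{"xyz":[[0,0.0,0],[0,0.001,0],[0,0.002,0],[0,0.004,0],[0,0.006,0.0],[0,0.008,0.0]],"turn":[0,0,0,0,0,0],"jaw":[0.1,0.12,0.14,0.16,0.17,0.17]}' 20
```

```text
time_s: 11.58
tcp_pos: [451.6, -295.5, 200.2]
orientation: [[1.0, 0.009, 0.0], [0.009, -1.0, -0.0], [0.0, 0.0, -1.0]]
wrist_force: [0.3, 0.6, 2.8]
finger_gap: 8.0
finger_force: 40.8
time_s: 12.08
tcp_pos: [451.5, -303.8, 200.0]
orientation: [[1.0, 0.009, -0.0], [0.009, -1.0, -0.0], [-0.0, 0.0, -1.0]]
wrist_force: [-0.1, -0.1, -0.2]
finger_gap: 14.9
finger_force: 0.1
```

```bash
python3 -m creep '{"xyz":[[0,0.004,0.0],[0,0.008,0.001],[0,0.012,0.002],[0,0.016,0.003],[0,0.02,0.004],[0,0.024,0.005],[0,0.028,0.006],[0,0.03,0.006]],"turn":[0,0,0,0,0,0,0,0],"jaw":[0.18,0.2,0.21,0.23,0.25,0.27,0.29,0.29]}' 20
python3 -m creep '{"xyz":[[0,0.003,0.001],[0,0.006,0.002],[0,0.009,0.003],[0,0.012,0.004],[0,0.014,0.005],[0,0.014,0.005]],"turn":[0,0,0,0,0,0],"jaw":[0.3,0.31,0.32,0.33,0.34,0.34]}' 20
python3 - <<'E'
from h import *
import cv2
a=env.read_camera('side')[80:260,280:460,::-1];b=env.read_camera('scene')[80:300,290:510,::-1]
cv2.imwrite('pics/q1.png',np.hstack([cv2.resize(x,(400,400),interpolation=cv2.INTER_CUBIC) for x in (a,b)]))
E
```

```text
time_s: 12.75
tcp_pos: [451.5, -334.3, 193.8]
orientation: [[1.0, 0.008, -0.0], [0.008, -1.0, -0.0], [-0.0, 0.0, -1.0]]
wrist_force: [0.1, -0.2, 0.5]
finger_gap: 25.0
finger_force: 0.2
time_s: 13.25
tcp_pos: [451.9, -348.2, 188.9]
orientation: [[1.0, 0.009, 0.0], [0.009, -1.0, -0.0], [0.0, 0.0, -1.0]]
wrist_force: [-0.9, 0.2, 0.6]
finger_gap: 29.2
finger_force: 0.3
```

View pics/q1.png

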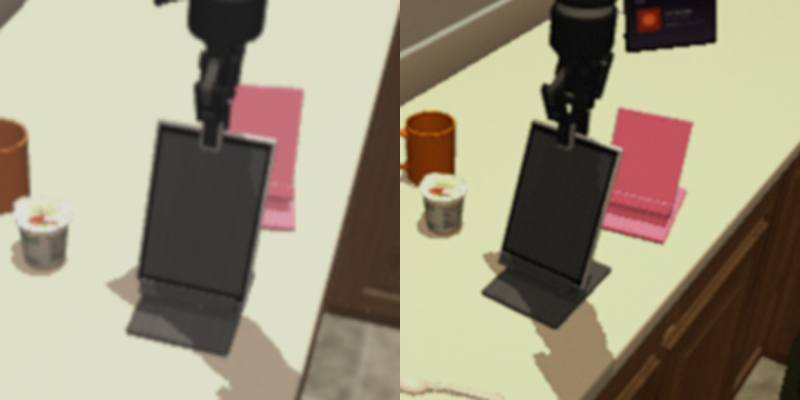

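The tablet sits behind the lip, leaning back between the loose fingers (side bottom (140,283) to (243,298)). I keep going back until it meets the plate.

```bash
python3 -m creep '{"xyz":[[0,0.003,0.001],[0,0.006,0.001],[0,0.009,0.002],[0,0.012,0.002],[0,0.012,0.002]],"turn":[0,0,0,0,0],"jaw":[0.36,0.38,0.39,0.4,0.4]}' 20 | grep -E "tcp|wrist|finger"
python3 -m creep '{"xyz":[[0,0.002,0],[0,0.004,0],[0,0.005,0],[0,0.005,0]],"turn":[0,0,0,0],"jaw":[0.4,0.4,0.4,0.4]}' 20 | grep -E "tcp|wrist|finger"
python3 - <<'E'
from h import *
import cv2
# tablet top edge (bright) as seen by side/scene, by numbers
for n,(y0,y1,x0,x1) in {'side':(120,160,345,410),'scene':(140,175,355,415)}.items():
    im=env.read_camera(n);cv2.imwrite(f'pics/{n}_t.png',im[:,:,::-1])
E
```

```text
tcp_pos: [451.8, -360.3, 187.0]
wrist_force: [-1.5, 0.1, -0.0]
finger_gap: 34.3
finger_force: 0.0
tcp_pos: [452.1, -364.8, 187.1]
wrist_force: [0.3, -1.2, -0.0]
finger_gap: 34.4
finger_force: 0.0
```

Finger force is zero, so the plate now carries the tablet. I open and withdraw upward.

```bash
python3 -m creep '{"xyz":[[0,0,0],[0,0,0],[0,0,0],[0,0,0],[0,0,-0.005],[0,0,-0.015],[0,0,-0.03],[0,0,-0.05],[0,0,-0.07],[0,0,-0.09],[0,0,-0.11],[0,0,-0.11]],"turn":[0,0,0,0,0,0,0,0,0,0,0,0],"jaw":[0.45,0.5,0.55,0.6,0.65,0.7,0.75,0.8,0.8,0.8,0.8,0.8]}' 20
python3 - <<'E'
from h import *
import cv2
# before/after difference outside the robot, and tablet top-front corners by contour of bright rim
A=cv2.imread('pics/side_t.png').astype(int);B=env.read_camera('side')[:,:,::-1].astype(int)
cv2.imwrite('pics/side_e.png',B);C=env.read_camera('scene')[:,:,::-1];cv2.imwrite('pics/scene_e.png',C)
reg=np.abs(A-B).sum(2)[150:212,335:405];print('tablet/stand pixel change',reg.mean(),(reg>60).sum())
def quad(im,box):
    x0,y0,x1,y1=box;g=im[y0:y1,x0:x1].astype(np.uint8).max(2);m=(g<75).astype(np.uint8)
    c=max(cv2.findContours(m,cv2.RETR_EXTERNAL,cv2.CHAIN_APPROX_NONE)[0],key=cv2.contourArea)
    q=cv2.boxPoints(cv2.minAreaRect(c))+[x0,y0];return c.reshape(-1,2)+[x0,y0],q
for n,im,b in (('side',B,(338,125,408,215)),('scene',C,(340,135,415,240))):
    c,q=quad(im,b);s=c.sum(1);d=c[:,0]-c[:,1];print(n,'TL',c[s.argmin()],'TR',c[d.argmax()])
E
```

```text
time_s: 15.2
tcp_pos: [454.4, -366.0, 302.4]
orientation: [[1.0, 0.009, 0.008], [0.009, -1.0, -0.005], [0.008, 0.005, -1.0]]
wrist_force: [0.7, -0.5, 0.5]
finger_gap: 68.4
finger_force: 0.0
tablet/stand pixel change 7.191244239631336 40
side TL [354 135] TR [402 145]
scene TL [366 147] TR [411 163][ WARN:0@0.835] global loadsave.cpp:1063 imwrite_ Unsupported depth image for selected encoder is fallbacked to CV_8U.
```

```bash
python3 - <<'E'
from h import *
for a,b in [((366,147),(354,135)),((411,163),(402,145))]:
    P,r=tri(ray('scene',*a),ray('side',*b));print(P,r)
E
```

```text
[ 510.77 -361.88  210.28] [np.float64(1.2660145662057627), np.float64(1.2660145662057674)]
[ 393.3  -362.73  207.71] [np.float64(1.9774645057857163), np.float64(1.9774645057855875)]
```

Top edge is at y≈-362, z≈209: lean about 21°, centred within 2 mm, square, and unmoved by the release. Handing in.

```bash
python3 -c "
from bench import env
print(env.hand_in())"
```

```text
the job is handed in; nothing more can be done
None
```

The tablet is standing on the steel stand's ledge, leaning back about 21° with the screen to the front and centred within about 2 mm. The fingers are withdrawn and the job is handed in; the result of the judging was not reported.

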